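# Send a row of thread spools home in the rack and shut the gate

## Robot

A 7-joint arm with a two-finger parallel gripper is mounted at the origin on the work surface. World frame = base frame: x ahead of the robot, y to its left, z up, the work surface at z = 0. Lengths are in m, angles in rad, forces in N, time in s.
With the tool pointing down it reaches from about 0.4 to 0.875 m from the base axis. Payload 19.3 kg.
Tool frame: the origin (TCP) lies between the finger pads; the fingertips stand 14 mm ahead of it and the grasp point (between the pads) lies 5 mm behind it; z points along the fingers, y is the line along which they close (so a half turn about z gives the same grasp; the last joint's range is limited). The gripper opens to 85 mm and grips with 20 to 120 N. Pads are 22 mm wide; open, the fingers measure 114 mm over their backs; the gripper's body (76 mm by 85 mm) begins 54 mm behind the grasp point. The pads swing forward as they close: fully open they stand 13 mm farther back than shut.
Start: joints at [1.234, 0.521, -0.036, 1.599, 0.021, 1.021, -0.113], TCP at [0.165, -0.603, 0.245] pointing down, gripper open.
Joint ranges: [-2.91, 2.91], [-0.3, 2.13], [-1.5, 1.42], [0.17, 2.43], [-1.26, 4.41], [0.16, 1.93], [-2.52, 2.52]. Speed limits (rad/s): [1.89, 1.89, 2.39, 2.39, 3.01, 3.01, 3.01].

## Interface

Orientations are given as a rotation vector (axis times angle).
In Python, from cell import r gives the robot as it stands. The module is installed in compiled form; this text tells all that it offers.
- The arm moves only by the tool arm_command, never from a script. Its argument "increments" is a list of rows, each a list of 2 entries, a list of its own where there are three numbers: the shift along the tool's x, y, z in cm, then the turn, a rotation vector about the tool's x, y, z in rad. A call has 1 to 5 rows; each row is the pose to reach, as a shift and turn from the pose commanded when the call began, along the tool's axes at that moment; what a row does not reach only later rows make up. A row lasts 1/12 s, in which the tool goes at most 41.7 mm and 7.16 degrees, less where a joint would pass 70% of its speed; a pose out of reach is approached as far as the arm can. A call with a gripper value outside its range is refused whole. "fingers" is the opening, from -1 (shut) to 1 (fully open), set as the call begins (left out, the last holds). The fingers move at their own pace and stop on an object; the grip force is fixed at half the most. Time passes only in rows, so rows that repeat a pose let the fingers close. It gives the time, the measured TCP pose, the force, the opening and the grip force at its end, in the units of the state.
- r.get_state(): the state, without advancing time (a new reading comes with each control period).
- r.snapshot(name): name is "side" or "top"; returns a dict with "img" (480x640x3 uint8, red, green, blue), "depth" (480x640 float32, m along the optical axis (not along the pixel's ray), 0 where there is no reading), "vertical_fov" (degrees; the focal length in pixels is half the picture's height over the tangent of half this angle, whatever the lens; pixels are square), "cx", "cy" (the principal point, pixels), "k1" (the pictures are not rectified: a ray, as slopes to the right and down, at radius r is drawn at 1 + k1 r^2 times it, then the intrinsics apply), "pose" (4x4, takes a point from camera to world coordinates). Camera axes: x right, y down, z forward; pixel columns grow to the right and rows downward; lengths in m; the calibration is good to about 2 mm. A picture is of the moment at which its call begins.
- r.job_done(): hands the job in; it is judged then, once.
Trained networks look in the newest picture that a camera, given by its name, has taken for a name from the list of things; names that differ only in an ending like _2 or _b are one class to them, and where a whole thing is asked for, a point or a joint stands for the part that bears it (a point fixed in the world has none). Each returns a list of dicts, best first, with "conf" (0 to 1); they miss things now and then, are a little off and sometimes report something else, mostly with a low value. They report only what shows in the picture. A call takes as long as a camera call. They do not tell look-alikes from the thing itself.
- r.boxes_of(target, camera): "xyz" ([x, y, z] in m, in world coordinates, good to about 4 mm: the middle of the surface that is visible of it).
- r.pinpoint(target, camera): "xyz" ([x, y, z] in m, in world coordinates, good to about 4 mm: a listed point, or the origin of a listed thing).
The state is a dict: "t": time; "joints": joint angles; "joint_velocities": joint speeds; "joint_efforts": joint torques, N m; "tcp_pos": TCP position; "ee_rot": TCP orientation; "contact_force": force on the tool from outside, world axes, zero at the start; "torque": the same for the moment, N m; "grip_width": finger opening in m; "grasp_force": force on a finger pad.
Only numpy, scipy, OpenCV 4.12 (cv2) and the standard library are available. Lean on these libraries where they do the work, as an engineer would, in place of code of your own. Each camera call takes 0.05 s, during which the arm holds its last target. There are 200 camera calls.

## Task

Four thread spools stand in a row in the channel of the spool rack on the tying bench. With shut fingertips push the row from behind along the channel, all together as one train, until the first spool is right against the dark end stop and all four are packed against it; then push the red gate round until it is fully shut across the channel behind them, and move clear. Nothing is to be gripped or lifted, the spools stay standing and together, and the bottle, the spare spool and the screwdriver beside the rack are left alone.

Things in the scene. Friction and masses are not known exactly. Their poses are not given: they have to be found in the camera images.
- rack: fixed spool rack: wooden board 370 x 104 x 8 mm with an aluminium channel; origin on the table under the channel's centre line, x along the channel towards the end stop, y across, z up. Channel floor 10 mm above the table, from x = -155 mm (open end) to +180 mm (stop); inside y = -21.5 to +21.5 mm; walls 4 mm thick, their tops 20 mm above the table
- stop_face (a point): middle of the end stop's face, at the rack's x = 180 mm, y = 0, 23 mm above the table; the dark stop's top is 38 mm above the table. With all spools home their centres lie 20, 60, 100 and 140 mm before this face, and the last one's rear surface 160 mm before it
- gate_pivot (a point): the gate's vertical hinge axis, fixed in the rack at its x = 12 mm, y = +36 mm, beside the channel; point 34 mm above the table. A red hub of radius 8 mm turns here, its top 48 mm above the table
- gate_end (a point): middle of the free end of the red gate bar, 66 mm from the hinge axis, at half the bar's height. The bar is 8 mm thick and stands from 24 to 44 mm above the table, so it passes over the channel walls. Open it lies beside the channel
- gate (a joint): gate angle: 0 = fully shut against its own stop, the bar square across the channel (pointing along the rack's -y); 1.57 = pointing along the rack's -x, beside the channel; larger = farther out, up to 2.5. It stays where it is left; about 1 N at its end moves it. Shut, its front face clears the last spool by 4 mm if all are home; otherwise the spools are in its way
- spool_a: thread spool with white flanges and orange thread, the first of the row, nearest the end stop; upright cylinder, diameter 40 mm, height 34 mm, about 60 g; origin at the centre of its underside, z up along its axis
- spool_b: thread spool with white flanges and blue thread, the second of the row, touching the first; upright cylinder, diameter 40 mm, height 34 mm, about 60 g; origin at the centre of its underside, z up along its axis
- spool_c: thread spool with white flanges and yellow thread, the third of the row; upright cylinder, diameter 40 mm, height 34 mm, about 60 g; origin at the centre of its underside, z up along its axis
- spool_d: thread spool with white flanges and green thread, the last of the row, farthest from the stop; push on its rear side; upright cylinder, diameter 40 mm, height 34 mm, about 60 g; origin at the centre of its underside, z up along its axis
- spare_spool: bystander: spool with red thread, diameter 40 mm, height 34 mm, standing on the table beside the rack (its -y side), origin at the centre of its underside
- bottle: bystander: small white bottle with black cap, diameter 34 mm, 75 mm high, standing on the table beside the rack (its -y side), origin at the centre of its underside
- screwdriver: bystander: small screwdriver with dark wooden handle, 130 mm long, lying on the table on the rack's +y side near the stop end, along its own x axis
Things that resemble listed ones, but are neither listed nor needed, are in the scene too. Leave any brown look-alike of the spool_d alone.

How it is judged:
By the outcome, as a careful person would: the job done as asked, in the order asked, and still so for the second after the job is handed in, with the robot touching nothing.
It also fails if it takes over 50 s, if anything falls off the work surface, if the arm or the gripper's body presses on something with over 40 N, if the wrist force passes 120 N, or if a joint passes its speed limit or range.

## Working session

There is one attempt and no reset: what is moved stays moved. The work goes in short steps, Python scripts to look and compute and a tool call to move; the robot and the scene stay as the last step left them, time stands still between calls to the robot, and variables do not carry over. Pictures are saved under pics/ and viewed, at most 10 in all, crops included, and the job is handed in when it is done.

Besides the shell and the picture viewer there is one more tool, called after ">>>" as a command line: name --argument value ..., lists and objects as JSON in quotes. arm_command: Moves the arm, as the interface text tells. Its arguments: {"type":"object","properties":{"increments":{"type":"array","items":{"type":"array"}},"fingers":{"type":"number"}},"required":["increments"]}

```bash
mkdir -p pics
cat > h.py <<'E'
import numpy as np, cv2
from cell import r
def px2w(s,u,v,z=None):
    f=240/np.tan(np.radians(s["vertical_fov"])/2)
    K=np.array([[f,0,s["cx"]],[0,f,s["cy"]],[0,0,1]])
    p=cv2.undistortPoints(np.array([[[u,v]]],float),K,np.array([s["k1"],0,0,0]))[0,0]
    d=np.array([p[0],p[1],1.]);P=s["pose"]
    D=P[:3,:3]@d;o=P[:3,3]
    if z is None: return o+D*s["depth"][int(v),int(u)]
    return o+D*(z-o[2])/D[2]
def w2tool(v):
    R,_=cv2.Rodrigues(np.array(r.get_state()["ee_rot"],float)); return R.T@np.array(v)
E
python3 - <<'E'
from h import *
np.set_printoptions(precision=4,suppress=True)
for c in("top","side"):
    s=r.snapshot(c);cv2.imwrite(f"pics/{c}0.png",s["img"][:,:,::-1]);print(c,s["pose"][:3,3])
    for n in["rack","stop_face","gate_pivot","gate_end","spool_a","bottle","screwdriver"]:
        print(n,[(np.round(d["xyz"],3).tolist(),round(d["conf"],2)) for d in r.pinpoint(n,c)])
st=r.get_state();print(st)
R,_=cv2.Rodrigues(np.array(st["ee_rot"],float));print(R)
E
```

```text
top [ 0.4992 -0.0234  0.7704]
rack [([0.559, -0.053, -0.0], 0.97)]
stop_face [([0.384, -0.023, 0.021], 0.56)]
gate_pivot [([0.388, -0.158, -0.001], 0.68), ([0.542, -0.088, 0.038], 0.6), ([0.471, -0.036, 0.008], 0.43), ([0.383, -0.023, 0.021], 0.41)]
gate_end [([0.596, -0.12, 0.036], 0.9)]
spool_a [([0.802, -0.013, -0.002], 0.98), ([0.583, 0.094, 0.003], 0.88), ([0.469, -0.036, 0.009], 0.83), ([0.59, -0.06, 0.012], 0.8), ([0.525, -0.204, -0.003], 0.74), ([0.508, -0.046, 0.009], 0.63)]
bottle [([0.51, 0.083, 0.0], 0.59)]
screwdriver [([0.388, -0.157, -0.004], 0.76)]
side [ 0.3941 -0.4178  0.5243]
rack [([0.556, -0.052, 0.001], 0.62)]
stop_face [([0.384, -0.024, 0.027], 0.78)]
gate_pivot [([0.54, -0.088, 0.034], 0.63)]
gate_end [([0.6, -0.117, 0.034], 0.55)]
spool_a [([0.799, -0.014, -0.002], 0.98), ([0.526, -0.202, -0.001], 0.95), ([0.51, -0.041, 0.014], 0.9), ([0.585, 0.092, 0.001], 0.8), ([0.549, -0.056, 0.012], 0.68), ([0.469, -0.036, 0.013], 0.64), ([0.587, -0.056, 0.012], 0.63)]
bottle [([0.512, 0.086, -0.003], 0.87)]
screwdriver [([0.388, -0.155, 0.001], 0.96)]
{'t': 0.8, 'joints': array([ 1.2338,  0.5214, -0.0363,  1.5995,  0.0212,  1.0211, -0.1128]), 'joint_velocities': array([-0.0007,  0.0001,  0.0007,  0.0011,  0.0012,  0.0011,  0.0001]), 'joint_efforts': array([  0.0024, -92.6765,   1.9791, -37.0233,   0.0181,   0.0019,
         0.    ]), 'tcp_pos': array([ 0.1647, -0.6029,  0.2453]), 'ee_rot': array([3.1137, 0.4178, 0.    ]), 'contact_force': array([ 0.6346,  0.5259, -0.4554]), 'torque': array([0.0563, 0.0217, 0.0215]), 'grasp_force': 0.0, 'grip_width': 0.08532034816739441}
[[ 0.9646  0.2636  0.    ]
 [ 0.2636 -0.9646 -0.    ]
 [ 0.      0.     -1.    ]]
```

View pics/top0.png

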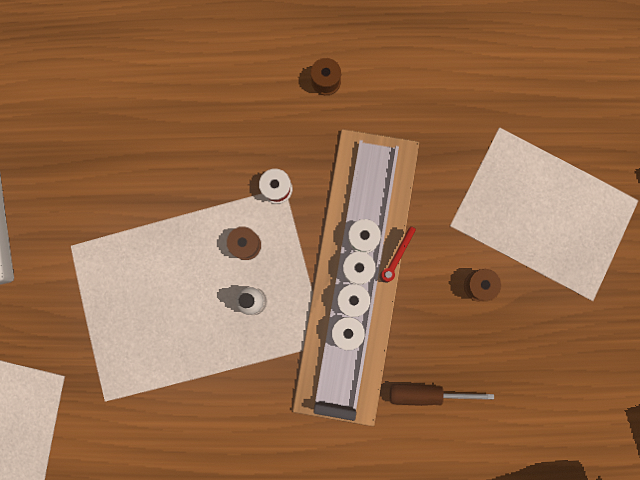

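View pics/side0.png

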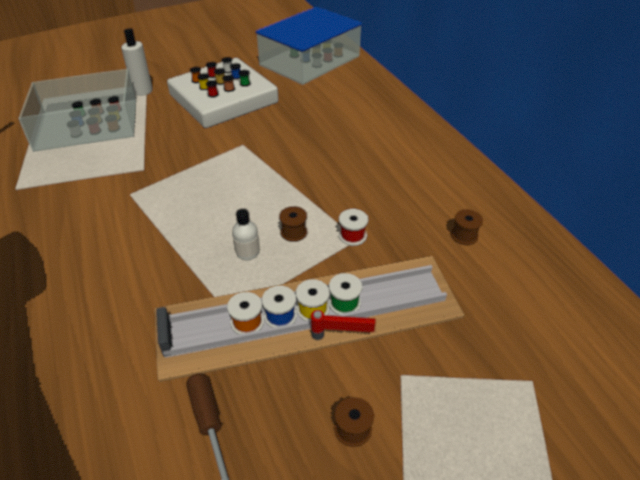

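The top picture shows the row from green (365,235) to orange (348,333), the dark stop at (335,410), and the gate hub at (388,275) with its bar end at (412,230). Brown look-alikes stand at (485,285), (242,242) and (325,73), all away from the path. The side picture confirms this. First I close the fingers and fly high to the far end of the channel.

>>> arm_command --increments '[[[3.4,-2.1,0],[0,0,0.1]],[[6.8,-4.3,0],[0,0,0.2]],[[10.1,-6.4,0],[0,0,0.3]],[[13.5,-8.5,0],[0,0,0.4]],[[16.9,-10.7,0],[0,0,0.431]]]' --fingers -1

```text
t: 1.22
tcp_pos: [0.3005, -0.4537, 0.2454]
ee_rot: [3.13, -0.268, 0.0]
contact_force: [1.2, 0.2, 0.2]
grip_width: 0.0253
grasp_force: 0.0
```

```bash
cat >> h.py <<'E'
O=np.array([.558,-.0525]);cx=np.array([-.9866,.163]);cy=np.array([-.163,-.9866])
def rk(p): d=np.array(p[:2])-O; return np.round([d@cx*1000,d@cy*1000],1)
def goto(x,y,z):
    st=r.get_state();p=st["tcp_pos"];t=np.append(O+cx*x+cy*y,z)
    R,_=cv2.Rodrigues(np.array(st["ee_rot"],float))
    X=R[:2,0];ang=np.arctan2(-cx[1]*X[0]+cx[0]*X[1],-cx@X)
    print("t",st["t"],"tcp",np.round(p,4),"rack",rk(p),"w",round(st["grip_width"],4),"F",np.round(st["contact_force"],1),"go cm",np.round(R.T@(t-p)*100,2),"turn z",round(ang,3))
E
python3 -c "
from h import *
goto(-.095,0,.245)"
```

```text
t 1.2167 tcp [ 0.3005 -0.4537  0.2454] rack [188.6 437.8] w 0.0253 F [1.2 0.2 0.2] go cm [ 2.805e+01 -4.398e+01  4.000e-02] turn z 0.007
```

>>> arm_command --increments '[[[2.1,-3.3,0],[0,0,0]],[[4.2,-6.6,0],[0,0,0]],[[6.3,-9.9,0],[0,0,0]],[[8.4,-13.2,0],[0,0,0]],[[10.5,-16.5,0],[0,0,0]]]'

```text
t: 1.63
tcp_pos: [0.4312, -0.3079, 0.2456]
ee_rot: [3.131, -0.258, 0.001]
contact_force: [0.5, -1.2, -1.1]
grip_width: 0.0002
grasp_force: 0.0
```

>>> arm_command --increments '[[[2.1,-3.3,0],[0,0,0]],[[4.2,-6.6,0],[0,0,0]],[[6.3,-9.9,0],[0,0,0]],[[8.4,-13.2,0],[0,0,0]],[[10.5,-16.5,0],[0,0,0]]]'

```text
t: 2.05
tcp_pos: [0.5618, -0.1622, 0.2455]
ee_rot: [3.131, -0.258, 0.001]
contact_force: [0.4, 0.5, -0.2]
grip_width: 0.0001
grasp_force: 0.0
```

>>> arm_command --increments '[[[2.0,-3.0,0],[0,0,0]],[[4.5,-6.5,1],[0,0,0]],[[7,-10.5,4],[0,0,0]],[[7,-11,8],[0,0,0]],[[7,-11,11],[0,0,0]]]'

```text
t: 2.47
tcp_pos: [0.65, -0.0627, 0.1346]
ee_rot: [-3.13, 0.251, -0.005]
contact_force: [1.8, -1.3, -0.2]
grip_width: -0.0
grasp_force: 0.0
```

```bash
python3 -c "
from h import *
goto(-.095,0,.030)
for c in('top','side'):
    s=r.snapshot(c);cv2.imwrite(f'pics/{c}1.png',s['img'][:,:,::-1])
"
```

```text
t 2.4667 tcp [ 0.65   -0.0627  0.1346] rack [-92.4  -4.9] w -0.0 F [ 1.8 -1.3 -0.2] go cm [ 0.23  0.52 10.46] turn z -0.004
```

View pics/side1.png

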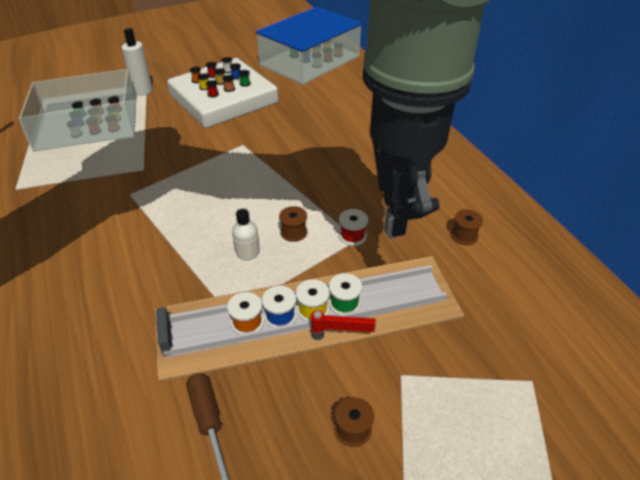

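The side view shows the shut fingertips above the channel's open end, behind the green spool (345,290). I'll check the channel line from the top-picture pixels.

```bash
python3 -c "
from h import *
s=r.snapshot('top')
for n,u,v,z in [('d',365,235,.044),('c',359,267.5,.044),('b',353.5,300.5,.044),('a',348,333.5,.044),('hub',388.5,275,.048),('end',413,230,.044),('stop',335.5,405,.038),('board TL',341,130,.008),('board TR',419,142,.008),('BL',293,412,.008),('BR',374,426,.008)]:
    p=px2w(s,u,v,z);print(n,np.round(p,4),rk(p))
"
```

```text
d [ 0.5885 -0.0594  0.044 ] [-31.3   1.8]
c [ 0.549  -0.0514  0.044 ] [9.1 0.3]
b [ 0.5092 -0.044   0.044 ] [49.5 -0.4]
a [ 0.4699 -0.0368  0.044 ] [89.5 -1.1]
hub [ 0.5392 -0.0865  0.048 ] [13.  36.6]
end [ 0.5938 -0.1181  0.044 ] [-46.1  58.9]
stop [ 0.3843 -0.0207  0.038 ] [176.6  -3. ]
board TL [ 0.7323 -0.0327  0.008 ] [-168.8  -47.9]
board TR [ 0.7145 -0.1345  0.008 ] [-167.8   55.4]
BL [0.3712 0.0326 0.008 ] [198.1 -53.6]
BR [ 0.353  -0.0683  0.008 ] [199.6  48.9]
```

```bash
sed -i 's/^O=.*/O=np.array([.5579,-.0533]);cx=np.array([-.9838,.1793]);cy=np.array([-.1793,-.9838])/' h.py; python3 -c "
from h import *
goto(-.095,0,.030)"
```

```text
t 2.6167 tcp [ 0.6463 -0.0667  0.1334] rack [-89.3  -2.7] w -0.0004 F [-0.1 -1.5  1.8] go cm [ 0.61  0.27 10.34] turn z -0.017
```

>>> arm_command --increments '[[[0.6,0.3,2],[0,0,0.017]],[[0.6,0.3,5],[0,0,0.017]],[[0.6,0.3,8],[0,0,0.017]],[[0.6,0.3,9.5],[0,0,0.017]],[[0.6,0.3,10.3],[0,0,0.017]]]'

```text
t: 3.03
tcp_pos: [0.6532, -0.0717, 0.0327]
ee_rot: [3.128, -0.286, -0.0]
contact_force: [0.2, 0.3, -0.4]
grip_width: 0.0004
grasp_force: 0.0
```

>>> arm_command --increments '[[[0,0,0],[0,0,0]]]'

```text
t: 3.12
tcp_pos: [0.6533, -0.0713, 0.0328]
ee_rot: [3.128, -0.285, -0.0]
contact_force: [0.6, -0.5, -0.6]
grip_width: -0.0002
grasp_force: 0.0
```

```bash
python3 -c "
from h import *
goto(-.065,0,.030)
s=r.snapshot('side');cv2.imwrite('pics/side2.png',cv2.resize(s['img'][200:400,140:480,::-1],None,fx=2.3,fy=2.3))
"
```

```text
t 3.1167 tcp [ 0.6533 -0.0713  0.0328] rack [-97.1   0.6] w -0.0002 F [ 0.6 -0.5 -0.6] go cm [-3.21 -0.06  0.28] turn z 0.002
```

View pics/side2.png

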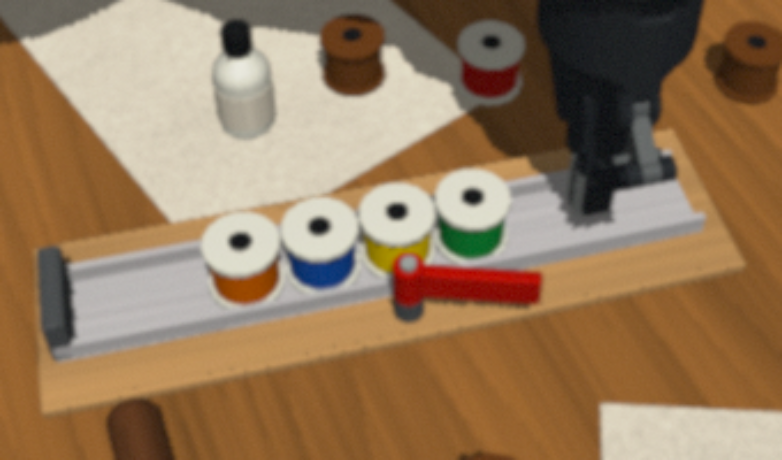

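The fingertips stand in the channel, clear of both walls and behind the green spool. I start pushing gently.

>>> arm_command --increments '[[[-1.0,0,0.1],[0,0,0]],[[-1.9,-0.03,0.2],[0,0,0]],[[-2.5,-0.05,0.3],[0,0,0]],[[-2.9,-0.05,0.3],[0,0,0]],[[-3.2,-0.05,0.3],[0,0,0]]]'

```text
t: 3.58
tcp_pos: [0.6222, -0.0646, 0.0306]
ee_rot: [-3.129, 0.284, -0.002]
contact_force: [0.4, 1.1, -0.4]
grip_width: -0.0001
grasp_force: 0.0
```

>>> arm_command --increments '[[[-0.3,0,0],[0,0,0]],[[-0.6,0,0],[0,0,0]],[[-0.9,0,0],[0,0,0]],[[-1.2,0,0],[0,0,0]],[[-1.5,0,0],[0,0,0]]]'

```text
t: 4.0
tcp_pos: [0.6072, -0.0618, 0.0295]
ee_rot: [-3.129, 0.284, -0.001]
contact_force: [3.2, -0.5, 3.2]
grip_width: 0.0001
grasp_force: 1.8
```

>>> arm_command --increments '[[[-0.3,0,0],[0,0,0]],[[-0.6,0,0],[0,0,0]],[[-0.9,0,0],[0,0,0]],[[-1.2,0,0],[0,0,0]],[[-1.5,0,0],[0,0,0]]]'

```text
t: 4.42
tcp_pos: [0.5921, -0.059, 0.0293]
ee_rot: [-3.129, 0.284, -0.0]
contact_force: [3.9, -2.0, 3.2]
grip_width: -0.0001
grasp_force: 1.9
```

```bash
python3 -c "
from h import *
goto(.009,0,.030)
s=r.snapshot('side');cv2.imwrite('pics/side3.png',cv2.resize(s['img'][200:400,140:480,::-1],None,fx=2.3,fy=2.3))
"
```

```text
t 4.4167 tcp [ 0.5921 -0.059   0.0293] rack [-34.6  -0.5] w -0.0001 F [ 3.9 -2.   3.2] go cm [-4.36  0.05 -0.07] turn z 0.001
```

View pics/side3.png

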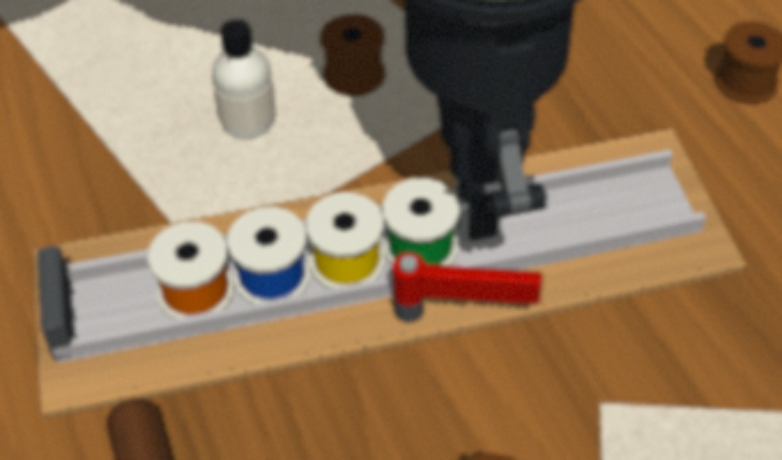

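The train of four is touching and moving as one, and the gate bar at (470,280) is untouched. Before passing the hub at (408,265), I'll check how wide the gripper is at hub height from depth.

```bash
cat >> h.py <<'E'
def cloud(c):
    s=r.snapshot(c);f=240/np.tan(np.radians(s["vertical_fov"])/2)
    K=np.array([[f,0,s["cx"]],[0,f,s["cy"]],[0,0,1]])
    v,u=np.nonzero(s["depth"]);uv=np.stack([u,v],1).astype(float)[:,None]
    p=cv2.undistortPoints(uv,K,np.array([s["k1"],0,0,0]))[:,0]
    d=s["depth"][v,u][:,None]
    P=np.c_[p*d,d]@s["pose"][:3,:3].T+s["pose"][:3,3]
    q=P[:,:2]-O
    return np.c_[q@cx,q@cy,P[:,2]]*1000, s["img"][v,u]
E
python3 -c "
from h import *
Q,C=cloud('side');C=C.astype(int);dark=(C.max(1)<150)&((C.max(1)-C.min(1))<40)
for z in range(20,100,8):
    m=dark&(Q[:,2]>z)&(Q[:,2]<z+8)&(Q[:,0]>-100)&(Q[:,0]<-14)&(abs(Q[:,1])<70)
    if m.sum()>5: print(z,m.sum(),np.percentile(Q[m],[2,98],axis=0)[:,:2].round(0).tolist())
"
```

```text
20 64 [[-45.0, -16.0], [-16.0, 15.0]]
28 75 [[-41.0, 5.0], [-16.0, 15.0]]
36 62 [[-41.0, -9.0], [-16.0, 16.0]]
44 28 [[-26.0, -9.0], [-18.0, 8.0]]
52 14 [[-24.0, -8.0], [-21.0, 14.0]]
60 92 [[-39.0, -23.0], [-20.0, 33.0]]
68 66 [[-34.0, -23.0], [-21.0, 37.0]]
76 91 [[-37.0, -37.0], [-17.0, 43.0]]
84 105 [[-31.0, -15.0], [-17.0, 50.0]]
92 99 [[-29.0, -15.0], [-17.0, 57.0]]
```

At hub height the fingers stay within y ±16 mm, and the knuckles only start above z = 60 mm, so they clear the hub top at 48 mm. I continue.

>>> arm_command --increments '[[[-0.3,0,0],[0,0,0]],[[-0.6,0,0],[0,0,0]],[[-0.9,0,0],[0,0,0]],[[-1.2,0,0],[0,0,0]],[[-1.5,0.03,0],[0,0,0]]]'

```text
t: 4.93
tcp_pos: [0.5769, -0.0566, 0.0291]
ee_rot: [-3.129, 0.284, 0.001]
contact_force: [1.9, -0.0, -0.6]
grip_width: 0.0004
grasp_force: 0.7
```

>>> arm_command --increments '[[[-0.3,0,0],[0,0,0]],[[-0.6,0,0],[0,0,0]],[[-0.9,0,0],[0,0,0]],[[-1.2,0,0],[0,0,0]],[[-1.5,0,0],[0,0,0]]]'

```text
t: 5.35
tcp_pos: [0.5624, -0.0539, 0.0293]
ee_rot: [-3.129, 0.284, 0.0]
contact_force: [1.2, -0.7, -0.8]
grip_width: 0.0002
grasp_force: 0.6
```

>>> arm_command --increments '[[[-0.2,0,0],[0,0,0]],[[-0.4,0,0],[0,0,0]],[[-0.6,0,0],[0,0,0]],[[-0.8,0,0],[0,0,0]],[[-0.9,0,0],[0,0,0]]]'

```text
t: 5.77
tcp_pos: [0.5536, -0.0523, 0.0293]
ee_rot: [-3.129, 0.284, 0.0]
contact_force: [1.1, -0.7, -0.3]
grip_width: -0.0001
grasp_force: 0.6
```

>>> arm_command --increments '[[[-0.05,0,0],[0,0,0]],[[-0.1,0,0],[0,0,0]],[[-0.15,0,0],[0,0,0]]]'

```text
t: 6.02
tcp_pos: [0.5524, -0.0521, 0.0293]
ee_rot: [-3.129, 0.284, -0.0]
contact_force: [2.3, -0.7, -0.4]
grip_width: 0.0
grasp_force: 0.6
```

```bash
python3 -c "
from h import *
goto(.009,0,.030)"
```

```text
t 6.0167 tcp [ 0.5524 -0.0521  0.0293] rack [ 5.6 -0.2] w 0.0 F [ 2.3 -0.7 -0.4] go cm [-0.34  0.02 -0.07] turn z 0.001
```

>>> arm_command --increments '[[[-0.07,0,0],[0,0,0]],[[-0.14,0,0],[0,0,0]],[[-0.2,0,0],[0,0,0]]]'

```text
t: 6.27
tcp_pos: [0.5504, -0.0517, 0.0293]
ee_rot: [-3.129, 0.284, 0.0]
contact_force: [1.5, -0.6, -1.5]
grip_width: 0.0003
grasp_force: 0.6
```

>>> arm_command --increments '[[[-0.05,0,0],[0,0,0]],[[-0.1,0,0],[0,0,0]]]'

```text
t: 6.43
tcp_pos: [0.5494, -0.0515, 0.0293]
ee_rot: [-3.129, 0.284, 0.0]
contact_force: [1.5, -0.9, -1.0]
grip_width: -0.0003
grasp_force: 0.6
```

```bash
python3 -c "
from h import *
goto(.009,0,.030)
s=r.snapshot('side');cv2.imwrite('pics/side4.png',cv2.resize(s['img'][200:400,140:480,::-1],None,fx=2.3,fy=2.3))
"
```

```text
t 6.4333 tcp [ 0.5494 -0.0515  0.0293] rack [ 8.7 -0.2] w -0.0003 F [ 1.5 -0.9 -1. ] go cm [-0.03  0.02 -0.07] turn z 0.001
```

View pics/side4.png

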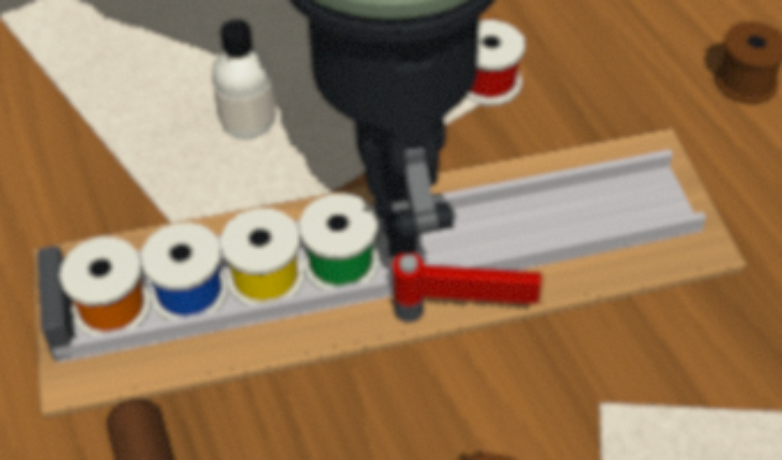

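Only a small gap is left between the orange spool (60,280) and the stop. I keep creeping forward until the force rises.

>>> arm_command --increments '[[[-0.07,0,0],[0,0,0]],[[-0.14,0,0],[0,0,0]]]'

```text
t: 6.65
tcp_pos: [0.549, -0.0514, 0.0296]
ee_rot: [-3.128, 0.284, -0.003]
contact_force: [8.2, -1.7, -0.3]
grip_width: -0.0001
grasp_force: 4.3
```

>>> arm_command --increments '[[[-0.07,0,0],[0,0,0]],[[-0.14,0,0],[0,0,0]]]'

```text
t: 6.82
tcp_pos: [0.5489, -0.0512, 0.0299]
ee_rot: [-3.128, 0.285, -0.007]
contact_force: [14.2, -3.2, -0.3]
grip_width: 0.0003
grasp_force: 6.9
```

>>> arm_command --increments '[[[-0.07,0,0],[0,0,0]],[[-0.14,0,0],[0,0,0]]]'

```text
t: 6.98
tcp_pos: [0.5487, -0.051, 0.0303]
ee_rot: [-3.128, 0.284, -0.011]
contact_force: [19.1, -4.0, 0.2]
grip_width: 0.0001
grasp_force: 9.6
```

The force climbed to 19 N with no further motion, so the train is packed. I back off, lift, and look.

>>> arm_command --increments '[[[0.4,0,0],[0,0,0]],[[1.5,0,0],[0,0,0]],[[3.5,0,-0.5],[0,0,0]],[[5,0,-4],[0,0,0]],[[5,0,-8],[0,0,0]]]'

```text
t: 7.4
tcp_pos: [0.595, -0.06, 0.1084]
ee_rot: [3.129, -0.284, -0.005]
contact_force: [-0.5, -0.8, 0.8]
grip_width: -0.0001
grasp_force: 0.0
```

>>> arm_command --increments '[[[0,2,-1],[0,0,0]],[[-1,5,-1],[0,0,0]],[[-2,8.5,-1],[0,0,0]],[[-2.6,9,-1],[0,0,0]],[[-2.6,9,-1],[0,0,0]]]'

```text
t: 7.82
tcp_pos: [0.5505, -0.1464, 0.1193]
ee_rot: [3.127, -0.291, -0.003]
contact_force: [0.5, 1.1, 0.4]
grip_width: 0.0
grasp_force: 0.0
```

```bash
python3 -c "
from h import *
goto(-.009,.084,.041)
s=r.snapshot('top');cv2.imwrite('pics/top5.png',cv2.resize(s['img'][120:440,260:520,::-1],None,fx=1.8,fy=1.8))
s=r.snapshot('side')
for c in('top','side'):
  for n in['gate_end','gate_pivot','spool_d','stop_face']: print(c,n,[(rk(d['xyz']).tolist(),round(d['conf'],2)) for d in r.pinpoint(n,c)])
"
```

```text
t 7.8167 tcp [ 0.5505 -0.1464  0.1193] rack [-9.4 92.9] w 0.0 F [0.5 1.1 0.4] go cm [-0.04 -0.9   7.83] turn z 0.005
top gate_end [([-50.7, 55.3], 0.73), ([-78.2, -126.0], 0.4)]
top gate_pivot [([9.9, 35.5], 0.65)]
top spool_d [([5.2, -146.3], 0.93), ([81.7, 3.4], 0.79), ([160.6, -3.3], 0.73), ([118.6, 4.2], 0.71), ([39.0, -5.0], 0.65)]
top stop_face [([177.5, -2.1], 0.93)]
side gate_end [([-51.7, 55.3], 0.85)]
side gate_pivot [([12.8, 41.0], 0.79)]
side spool_d [([79.8, 1.3], 0.92), ([-231.7, -84.7], 0.86), ([120.4, -2.7], 0.71), ([-5.3, -147.1], 0.68), ([160.0, -3.5], 0.63), ([71.3, -125.6], 0.6), ([42.0, -0.1], 0.58), ([4.0, 155.2], 0.58), ([3.8, -3.8], 0.44)]
side stop_face [([177.8, 4.2], 0.63)]
```

View pics/top5.png

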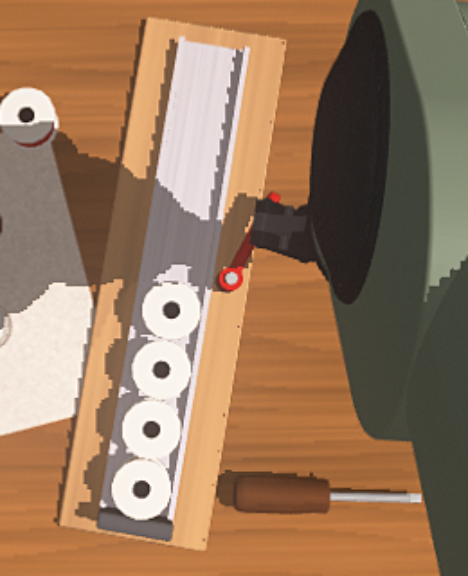

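All four spools are packed against the stop, with their centres in a straight line. The gate is still open at about 1.9 rad. I descend outside the bar, then sweep it round.

>>> arm_command --increments '[[[0,0,2.5],[0,0,0]],[[0,0,5],[0,0,0]],[[0,0,7],[0,0,0]],[[0,0,7.8],[0,0,0]],[[0,0,7.8],[0,0,0]]]'

```text
t: 8.73
tcp_pos: [0.5518, -0.1433, 0.0397]
ee_rot: [-3.128, 0.284, 0.004]
contact_force: [0.0, 0.3, 0.4]
grip_width: 0.0001
grasp_force: 0.0
```

```bash
python3 -c "
from h import *
goto(-.0218,.0726,.041)"
```

```text
t 8.7333 tcp [ 0.5518 -0.1433  0.0397] rack [-10.1  89.6] w 0.0001 F [0.  0.3 0.4] go cm [ 1.17 -1.7  -0.13] turn z 0.001
```

>>> arm_command --increments '[[[0.6,-0.9,-0.1],[0,0,0]],[[1.2,-1.6,-0.1],[0,0,0]],[[1.5,-2.2,-0.1],[0,0,0]],[[1.9,-2.8,-0.1],[0,0,0]],[[2.3,-3.4,-0.1],[0,0,0]]]'

```text
t: 9.15
tcp_pos: [0.5822, -0.1136, 0.0429]
ee_rot: [3.129, -0.284, 0.001]
contact_force: [0.4, -1.3, -0.7]
grip_width: 0.0002
grasp_force: 0.5
```

>>> arm_command --increments '[[[0.15,-0.4,0],[0,0,0]],[[0.3,-0.8,0],[0,0,0]],[[0.4,-1.2,0],[0,0,0]],[[0.45,-1.6,0],[0,0,0]],[[0.45,-2.0,0],[0,0,0]]]'

```text
t: 9.57
tcp_pos: [0.5895, -0.0953, 0.0423]
ee_rot: [3.129, -0.285, -0.0]
contact_force: [-0.6, -1.4, 0.0]
grip_width: -0.0001
grasp_force: 0.5
```

```bash
python3 -c "
from h import *
goto(-.0357,.0204,.041)
s=r.snapshot('side');cv2.imwrite('pics/side6.png',cv2.resize(s['img'][200:400,140:480,::-1],None,fx=2.3,fy=2.3))"
```

```text
t 9.5667 tcp [ 0.5895 -0.0953  0.0423] rack [-38.6  35.6] w -0.0001 F [-0.6 -1.4  0. ] go cm [-0.29 -1.52  0.13] turn z 0.001
```

View pics/side6.png

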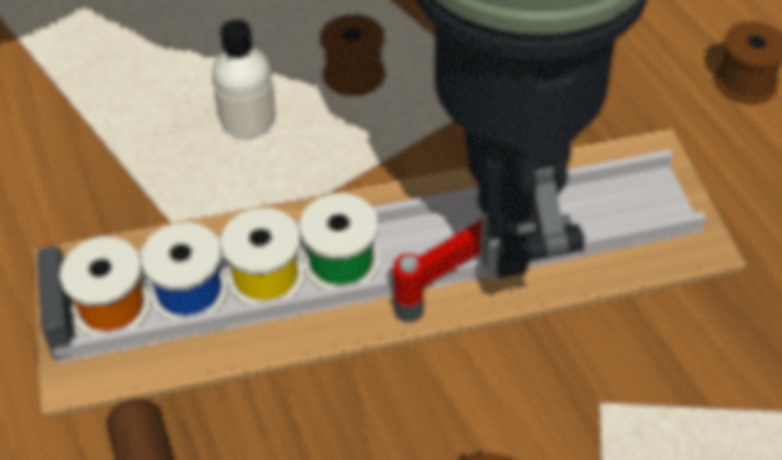

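The bar, with its hub at (408,265), is swinging in ahead of the fingers and the spools are undisturbed. I continue round.

>>> arm_command --increments '[[[0,-0.5,0],[0,0,0]],[[-0.1,-1.0,0],[0,0,0]],[[-0.3,-1.5,0],[0,0,0]],[[-0.6,-2.0,0],[0,0,0]],[[-0.9,-2.5,0],[0,0,0]]]'

```text
t: 10.03
tcp_pos: [0.5849, -0.0686, 0.0423]
ee_rot: [-3.129, 0.284, 0.0]
contact_force: [0.2, -1.2, -0.4]
grip_width: -0.0002
grasp_force: 0.5
```

>>> arm_command --increments '[[[-0.3,-0.4,0],[0,0,0]],[[-0.6,-0.8,0],[0,0,0]],[[-0.9,-1.1,0],[0,0,0]],[[-1.3,-1.4,0],[0,0,0]],[[-1.7,-1.6,0],[0,0,0]]]'

```text
t: 10.45
tcp_pos: [0.571, -0.0501, 0.0423]
ee_rot: [-3.129, 0.284, -0.0]
contact_force: [0.3, -0.6, -1.4]
grip_width: 0.0001
grasp_force: 0.5
```

```bash
python3 -c "
from h import *
goto(-.003,-.009,.041)"
```

```text
t 10.45 tcp [ 0.571  -0.0501  0.0423] rack [-12.3  -5.5] w 0.0001 F [ 0.3 -0.6 -1.4] go cm [-0.93 -0.34  0.13] turn z 0.001
```

>>> arm_command --increments '[[[-0.2,-0.1,0],[0,0,0]],[[-0.4,-0.2,0],[0,0,0]],[[-0.6,-0.3,0],[0,0,0]],[[-0.8,-0.35,0],[0,0,0]]]'

```text
t: 10.78
tcp_pos: [0.564, -0.0455, 0.0423]
ee_rot: [-3.129, 0.284, -0.0]
contact_force: [0.2, -0.5, 0.0]
grip_width: -0.0001
grasp_force: 0.4
```

>>> arm_command --increments '[[[-0.07,0,0],[0,0,0]],[[-0.14,0,0],[0,0,0]]]'

```text
t: 10.95
tcp_pos: [0.5628, -0.0453, 0.0424]
ee_rot: [-3.129, 0.284, -0.001]
contact_force: [4.0, -0.3, -0.8]
grip_width: 0.0001
grasp_force: 1.9
```

>>> arm_command --increments '[[[-0.07,0,0],[0,0,0]],[[-0.14,0,0],[0,0,0]]]'

```text
t: 11.12
tcp_pos: [0.5625, -0.0452, 0.0425]
ee_rot: [-3.128, 0.284, -0.004]
contact_force: [10.9, -2.1, -6.1]
grip_width: -0.0
grasp_force: 5.3
```

```bash
python3 -c "
from h import *
goto(-.003,-.009,.041)"
```

```text
t 11.1167 tcp [ 0.5625 -0.0452  0.0425] rack [-3.1 -8.8] w -0.0 F [10.9 -2.1 -6.1] go cm [-0.01 -0.02  0.15] turn z 0.001
```

The fingers stopped at x = -3.1 mm (-3 predicted) with the force rising, so the gate is against its own stop. I back off and lift clear.

>>> arm_command --increments '[[[0.3,0,0],[0,0,0]],[[1.2,0,0],[0,0,0]],[[3,0,0],[0,0,0]],[[5,0,-3],[0,0,0]],[[6,0,-7],[0,0,0]]]'

```text
t: 11.53
tcp_pos: [0.6206, -0.0562, 0.1107]
ee_rot: [3.129, -0.284, -0.007]
contact_force: [0.6, -0.3, 0.9]
grip_width: -0.0001
grasp_force: 0.0
```

>>> arm_command --increments '[[[3,0,-3],[0,0,0]],[[6,0,-6],[0,0,0]],[[7,0,-9],[0,0,0]],[[7,0,-12],[0,0,0]],[[7,0,-12],[0,0,0]]]'

```text
t: 11.95
tcp_pos: [0.6919, -0.069, 0.2382]
ee_rot: [-3.128, 0.285, -0.011]
contact_force: [0.4, 0.2, 0.8]
grip_width: -0.0003
grasp_force: 0.0
```

```bash
python3 -c "
from h import *
s=r.snapshot('side');cv2.imwrite('pics/side7.png',cv2.resize(s['img'][200:400,140:480,::-1],None,fx=2.3,fy=2.3))
r.snapshot('top')
for c in('top','side'):
  for n in['gate_end','spool_d']: print(c,n,[(rk(d['xyz']).tolist(),round(d['conf'],2)) for d in r.pinpoint(n,c)])
"
```

```text
top gate_end []
top spool_d [([1.4, -149.7], 0.72), ([-235.1, -84.9], 0.5), ([175.3, 0.7], 0.25)]
side gate_end [([10.5, -32.1], 0.6)]
side spool_d [([2.7, 153.8], 0.97), ([-0.2, -147.5], 0.92), ([162.1, -2.7], 0.89), ([42.0, 0.4], 0.89), ([-231.0, -82.1], 0.83), ([121.9, -5.3], 0.82), ([79.4, 2.8], 0.7)]
```

View pics/side7.png

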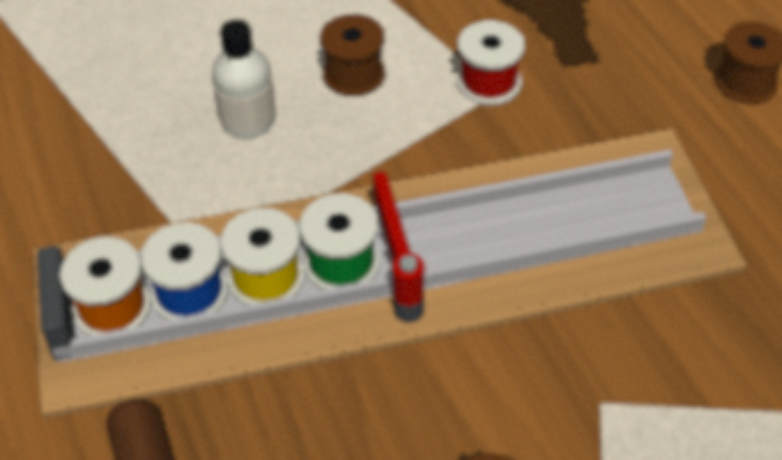

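The gate bar, from (408,265) to (380,178), lies square across the channel behind the green spool. All four spools are standing packed, and the bottle and spare spool are untouched.

```bash
python3 -c "
from cell import r
print(r.job_done())"
```

```text
the job is handed in; nothing more can be done
None
```

The four spools are packed against the end stop, the red gate is fully shut behind them, the arm is clear, and the job is handed in at about 12 s; the hand-in returned no verdict.

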